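# Set and lock the sowing-depth press

## Task

Set the depth on the seed-sowing press: turn the knob on top until its pointer lines up with the small raised tab on the dial's rim. Then turn the separate lock ring under the dial clockwise by its lever, past its slack and up against its seat until it is firmly nipped tight, without forcing it. Let go and leave the trays, cups and other things on the table where they are.

Things in the scene. Friction and masses are not known exactly. Their poses are not given: they have to be found in the camera images.
- press: Grey press fixed to the table: base plate 240 x 200 x 12 mm, column at its back (+x), head 165 x 75 mm with its top at 150 mm. Origin: on the table, on the vertical dial axis. On the head, upwards: a dark lock ring with lever, an aluminium dial disc 72 mm across (164 to 168 mm up) with ticks, and the black knob (top at 212 mm, the highest point).
- knob_grip (a point): On the dial axis, 199 mm up: where to grip the knob, an upright bar 44 mm long, 12 mm thick, 178 to 212 mm up, on a disc 44 mm across. x axis along the bar towards the pointer, z up: pinch across y. It turns about z with light friction (0.06 N m) and stays where left; from the start it needs 0.6 to 2.0 rad clockwise seen from above.
- pointer (a point): Tip of the knob's pointer, a 5 mm wide nose at one end of the bar (the other end has none); 36 mm from the dial axis, 174 mm up. Turns with the knob.
- tab_mark (a point): Inner end of the index tab, a dark steel block 12 mm (radially) x 6 x 14 mm on the dial's rim, its top 174 mm up: this point is 36 mm from the dial axis. It marks the depth wanted and does not move. The knob is set when the pointer tip comes to this point.
- lever_post (a point): Lock ring's lever post: upright round pin 12 mm in diameter, top 202 mm up, on the end of a flat bar (top 162 mm up) that sticks out from the ring. This point: on the pin's axis, 186 mm up, 80 mm from the dial axis; x points radially outwards. It swings about the dial axis; clockwise seen from above tightens.
- lock_ring (a point): Centre of the toothed lock ring, 64 mm across, 152 to 163 mm up. Slack at first: turns against about 1 N at the post for 0.4 to 1.4 rad (differs each time). At its seat it resists to about 6 N at the post (less if the pin is also twisted by a firm grip), then 2.3 N more per mm. Firmly tight: 10 to 15 N along the arc (aim at 12); over 18 N is forced. Let go, it springs back a little and stays tight.
- nip (a joint): How far the lock ring has wound up its spring washer, rad: 0 until the ring meets its seat, more than 0.015 when tight, beyond 0.10 forced. Only a strong turn on the seated ring changes it.
- pellet: Bystander: brown peat pellet, 38 mm across, 12 mm high, lying on the press's base plate under the head. Origin under its centre.
- beaker_a: Bystander: clear plastic cup, 64 mm across, 75 mm high, beside the press on its right (-y) side. Origin under its centre.
- beaker_b: Bystander: clear plastic cup, 64 mm across, 75 mm high, behind the first, also on the right of the press. Origin under its centre.
- pen_cup: Bystander: white cup 72 mm across with felt pens, 140 mm high in all, beside the press on its left (+y) side. Origin under its centre.
- pellet_tray: Bystander: black tray 220 x 150 x 40 mm with peat pellets. Origin under its centre.
- green_tray: Bystander: green seed tray 230 x 160 x 65 mm. Origin under its centre.
- pot: Bystander: clay pot, 68 mm across, 60 mm high, beyond the press. Origin under its centre.

How it is judged:
By the outcome, as a careful person would: the job done as asked, in the order asked, and still so for the second after the job is handed in, with the robot touching nothing.
It also fails if it takes over 72 s, if anything falls off the work surface, if the arm or the gripper's body presses on something with over 40 N, if the wrist force passes 120 N, or if a joint passes its speed limit or range.

## Robot

A 6-joint arm with a two-finger parallel gripper is mounted at the origin on the work surface. World frame = base frame: x ahead of the robot, y to its left, z up, the work surface at z = 0. Lengths are in mm, angles in rad, forces in N, time in s.
With the tool pointing down it reaches from about 250 to 725 mm from the base axis. Payload 9.7 kg.
Tool frame: the origin (TCP) lies at the very end of the fingers, on their centre line; the grasp point (between the pads) lies grasp_offset behind it (grasp_offset is the distance from the TCP to the grasp point, in mm); z points along the fingers, y is the direction in which the jaws open and shut (so a half turn about z gives the same grasp; the last joint's range is limited). The gripper opens to 85 mm and grips with 20 to 120 N. Pads are 22 mm wide; open, the fingers measure 114 mm over their backs; the gripper's body (76 mm by 85 mm) begins 54 mm behind the grasp point. The pads swing forward as they close: fully open they stand 13 mm farther back than shut.
Start: joints at [-1.275, 0.087, 0.176, 1.66, 0, 1.571], TCP at [160.325, -526.111, 231.284] pointing down, gripper open.
Joint ranges: [-3.13, 3.13], [-0.85, 1.81], [-1.15, 1.24], [-2.2, 2.28], [-1.44, 1.52], [-3.14, 3.14]. Speed limits (rad/s): [2.22, 2.22, 2.57, 3.14, 3.14, 3.14].

## Interface

Orientations are given as a unit quaternion [w, x, y, z].
In Python, from cell import * gives the robot as it stands.
- The arm moves only by the shell command python3 -m pendant 'ROWS' [FORCE]. ROWS is JSON, one flat list of numbers, 7 for each row, row after row: the shift along the tool's x, y, z in m, then the turn, a rotation vector about the tool's x, y, z in rad, then the opening, from 0 (shut) to 1 (fully open). In form: [x, y, z, ax, ay, az, claw, x, y, z, ax, ay, az, claw, ...]. A call has 1 to 8 rows; each row shifts and turns the pose as measured when the row begins, along the tool's axes as they then stand; what a row does not reach is not made up. A row lasts 1/8 s, in which the tool goes at most 62.5 mm and 10.7 degrees, less where a joint would pass 70% of its speed; a pose out of reach is approached as far as the arm can. A call is refused whole if a number of a shift passes 0.0625 or a number of a turn 0.188, either way. A call with a gripper value outside its range is refused whole. The fingers move at their own pace and stop on an object; FORCE is the grip in N (left out, the last holds). Time passes only in rows, so rows that do not move let the fingers close. It gives the time, the measured TCP pose, the force and the opening at its end, in the units of the state.
- observe(): the state, without advancing time (a new reading comes with each control period).
- snapshot(name): name is "scene" or "side" or "wrist"; returns the picture (480x640x3 uint8, red, green, blue); there is no depth.
- camera_params(name): a dict with "camera_matrix" (3x3 intrinsics, pixels), "camera_from_world" (4x4, takes a point from world to camera coordinates). Camera axes: x right, y up, looking along -z (the intrinsics and any distortion apply to the point x, -y, -z); pixel columns grow to the right and rows downward; lengths in mm; the calibration is good to about 2 mm. A picture is of the moment at which its call begins: read the wrist's pose just before it. camera_params takes no time and is no camera call; for the wrist camera it gives the pose at the moment of the call.
- finish_job(): hands the job in, once; it reports no verdict.
The state is a dict: "t": time; "qpos": joint angles; "joint_vel": joint speeds; "joint_efforts": joint torques, N m; "position": TCP position; "orientation": TCP orientation; "ft_force": force on the tool from outside, world axes, zero at the start; "torque": the same for the moment, N m; "finger_gap": opening from 0.0 (shut) to 1.0 (fully open).
Only numpy, scipy, OpenCV 4.12 (cv2) and the standard library are available. Lean on these libraries where they do the work, as an engineer would, in place of code of your own. Each camera call takes 0.05 s, during which the arm holds its last target. There are 200 camera calls.

## Working session

There is one attempt and no reset: what is moved stays moved. The work goes in short steps, Python scripts to look and compute and a shell command to move; the robot and the scene stay as the last step left them, time stands still between calls to the robot, and variables do not carry over. Pictures are saved under pics/ and viewed, about 8 in all and at most 12, crops included, and the job is handed in when it is done.

```bash
ls; mkdir -p pics; python3 - <<'E'
from cell import *
import cv2
s=observe(); print(s)
for n in ["scene","side"]:
    im=snapshot(n); cv2.imwrite(f"pics/{n}0.png",im[:,:,::-1])
    p=camera_params(n); print(n,p)
E
```

```text
pics
{'t': 0.0, 'qpos': array([-1.27503224e+00,  8.74528129e-02,  1.75121456e-01,  1.65977777e+00,
       -2.30978581e-05,  1.57082436e+00]), 'joint_vel': array([-5.53066665e-04, -5.00761854e-04,  9.70528376e-04, -7.63853802e-04,
       -3.16031247e-05,  5.97304177e-04]), 'joint_efforts': array([ 1.93938315e-03, -5.20387745e+01,  4.64801466e+01,  1.63292029e-02,
        8.24206631e-05,  8.86342860e-06]), 'position': array([ 160.23717969, -525.90584285,  230.58054559]), 'orientation': array([-6.47533114e-04,  9.89087215e-01,  1.47329735e-01, -1.08148402e-04]), 'ft_force': array([-0.20839072,  0.37326945, -0.03412057]), 'torque': array([0.02153488, 0.01905923, 0.00641622]), 'finger_gap': 1.0015524800864215}
scene {'camera_matrix': array([[624.56080007,   0.        , 310.31422631],
       [  0.        , 624.56080007, 230.63785666],
       [  0.        ,   0.        ,   1.        ]]), 'camera_from_world': array([[ 5.80777717e-01,  8.14026339e-01,  7.63949385e-03,
        -3.80893069e+02],
       [-5.62997581e-01,  3.94864333e-01,  7.26027467e-01,
         2.43624193e+02],
       [ 5.87988917e-01, -4.25961591e-01,  6.87623266e-01,
        -1.88136122e+03],
       [ 0.00000000e+00,  0.00000000e+00,  0.00000000e+00,
         1.00000000e+00]])}
side {'camera_matrix': array([[463.88574324,   0.        , 327.94253642],
       [  0.        , 463.88574324, 240.95880792],
       [  0.        ,   0.        ,   1.        ]]), 'camera_from_world': array([[ 9.69120037e-01, -2.45875171e-01,  1.87551026e-02,
        -5.99346085e+02],
       [ 1.25509495e-01,  5.57304514e-01,  8.20767352e-01,
        -1.74415656e+02],
       [-2.12258616e-01, -7.93068143e-01,  5.70954640e-01,
        -9.61708835e+02],
       [ 0.00000000e+00,  0.00000000e+00,  0.00000000e+00,
         1.00000000e+00]])}
```

```bash
python3 - <<'E'
import cv2,numpy as np
a=cv2.imread("pics/scene0.png");b=cv2.imread("pics/side0.png")
cv2.imwrite("pics/both.png",cv2.resize(np.vstack([a,b]),None,fx=.62,fy=.62,interpolation=3))
E
```

```text
(no output)
```

View pics/both.png

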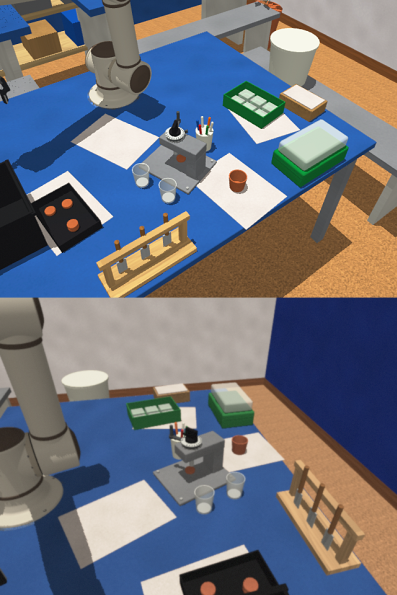

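The combined view shows the press at about scene px (285,215) and side px (305,222), with the cups on its right, the pens on its left and the head above the plate. Next I'll look at enlarged crops.

```bash
python3 - <<'E'
import cv2,numpy as np
a=cv2.imread("pics/scene0.png")[165:240,240:340];b=cv2.imread("pics/side0.png")[180:255,255:355]
cv2.imwrite("pics/crop.png",np.vstack([cv2.resize(i,None,fx=4,fy=4,interpolation=2)for i in(a,b)]))
a=cv2.imread("pics/scene0.png")[170:230,250:320];b=cv2.imread("pics/side0.png")[190:235,265:335]
cv2.imwrite("pics/crop.png",np.vstack([cv2.resize(i,(560,k),interpolation=2)for i,k in((a,480),(b,360))])[:, :] if 0 else np.hstack([cv2.resize(a[:, :50],None,fx=8,fy=8,interpolation=2),cv2.resize(b[:,:].copy()[:,10:60],(400,480*45//60),interpolation=2) if 0 else cv2.resize(cv2.imread("pics/side0.png")[185:245,275:325],None,fx=8,fy=8,interpolation=2)]))
E
```

```text
(no output)
```

View pics/crop.png

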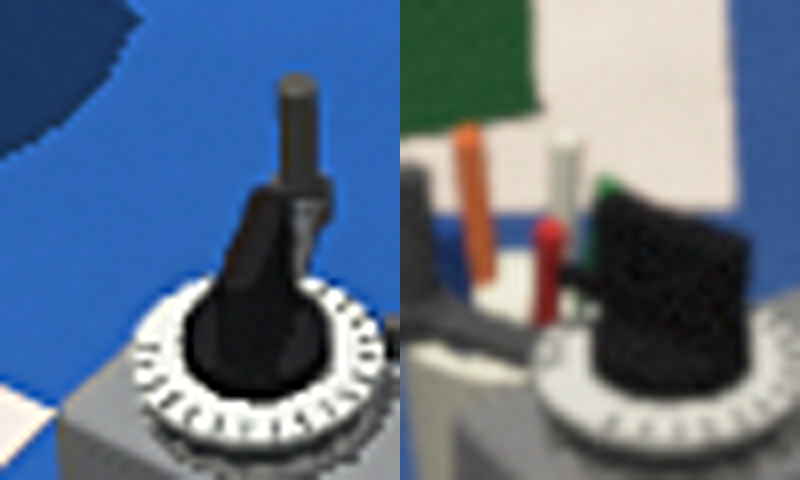

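```bash
cat > h.py <<'E'
from cell import *
import numpy as np, cv2
from scipy.spatial.transform import Rotation as R
def proj(n,P,p=None):
    p=p or camera_params(n); T=p["camera_from_world"];K=p["camera_matrix"]
    c=np.atleast_2d(P)@T[:3,:3].T+T[:3,3]; u=(c*[1,-1,-1])@K.T
    return u[:,:2]/u[:,2:]
def onz(n,uv,z,p=None):
    p=p or camera_params(n); T=p["camera_from_world"];K=p["camera_matrix"]
    d=np.linalg.inv(K)@[*uv,1]*[1,-1,-1]; d=T[:3,:3].T@d; o=-T[:3,:3].T@T[:3,3]
    return o+d*(z-o[2])/d[2]
def rot(s=None):
    q=(s or observe())["orientation"]; return R.from_quat(np.r_[q[1:],q[0]])
def rel(target):   # world TCP target -> tool axes, m
    s=observe(); return np.round(rot(s).inv().apply(np.array(target)-s["position"])/1000,4)
E
python3 - <<'E'
from h import *
print("scene dial",onz("scene",(282.4,214.6),168),"side dial",onz("side",(309.4,232),168))
print("post top",onz("scene",(287.2,180.5),202),onz("scene",(287.2,193),162))
p=camera_params("wrist");T=p["camera_from_world"];print("wristcam",p["camera_matrix"]);s=observe()
o=-T[:3,:3].T@T[:3,3];print("cam in tool",rot(s).inv().apply(o-s["position"]));print("cam axes in tool",rot(s).inv().apply(T[:3,:3]))
print(rot(s).as_matrix().round(3))
E
```

```text
scene dial [571.0747097 -19.1737279 168.       ] side dial [568.0964415  -29.01431337 168.        ]
post top [510.37400734  35.61839479 202.        ] [507.99822317  36.36046124 162.        ]
wristcam [[399.70582517   0.         322.35974648]
 [  0.         399.70582517 238.07594165]
 [  0.           0.           1.        ]]
cam in tool [ 7.31257633e+01 -1.11155630e-01 -1.42225825e+02]
cam axes in tool [[-6.36182310e-04  9.99998788e-01  1.42120237e-03]
 [ 9.58389224e-01  2.04007512e-04  2.85464627e-01]
 [ 2.85463992e-01  1.54367258e-03 -9.58388192e-01]]
[[ 0.957  0.291 -0.   ]
 [ 0.291 -0.957  0.001]
 [ 0.    -0.001 -1.   ]]
```

```bash
cat >> h.py <<'E'
def az(s=None): return np.degrees(np.arctan2(*rot(s).as_matrix()[[1,0],0]))
def plan(pos,azd,n,claw,s=None):
    """n even rows from the measured pose to TCP pos (mm), pointing down, tool-x azimuth azd (deg)"""
    s=s or observe(); r0=rot(s); a=np.radians(azd)
    x=np.array([np.cos(a),np.sin(a),0]); z=np.array([0,0,-1]); r1=R.from_matrix(np.c_[x,np.cross(z,x),z])
    rv=(r0.inv()*r1).as_rotvec(); p=s["position"]; out=[]
    for i in range(n):
        r=r0*R.from_rotvec(rv*i/n); d=r.inv().apply((np.array(pos)-p)/n)/1000
        out.append([*d.round(4),*(rv/n).round(4),claw])
    print("az",az(s),"\n"+"\n".join(",".join(f"{v:g}" for v in o) for o in out))
E
python3 - <<'E'
from h import *
print("go",grasp_offset)
plan((545,3,300),135,14,1)
E
```

```text
go 18.700000000000003
az 16.946671546792455 
0.0373,-0.0281,-0.0049,-0.0001,-0.0001,-0.1472,1
0.041,-0.0224,-0.0049,-0.0001,-0.0001,-0.1472,1
0.0439,-0.0161,-0.0049,-0.0001,-0.0001,-0.1472,1
0.0457,-0.0095,-0.0049,-0.0001,-0.0001,-0.1472,1
0.0466,-0.0027,-0.0049,-0.0001,-0.0001,-0.1472,1
0.0465,0.0042,-0.0049,-0.0001,-0.0001,-0.1472,1
0.0454,0.011,-0.0049,-0.0001,-0.0001,-0.1472,1
0.0433,0.0175,-0.0049,-0.0001,-0.0001,-0.1472,1
0.0403,0.0237,-0.005,-0.0001,-0.0001,-0.1472,1
0.0364,0.0293,-0.005,-0.0001,-0.0001,-0.1472,1
0.0317,0.0343,-0.005,-0.0001,-0.0001,-0.1472,1
0.0263,0.0386,-0.005,-0.0001,-0.0001,-0.1472,1
0.0204,0.042,-0.005,-0.0001,-0.0001,-0.1472,1
0.014,0.0446,-0.005,-0.0001,-0.0001,-0.1472,1
```

```bash
python3 -m pendant '[0.037,-0.028,-0.007,0,0,-0.147,1, 0.041,-0.022,-0.007,0,0,-0.147,1, 0.044,-0.016,-0.007,0,0,-0.147,1, 0.046,-0.01,-0.007,0,0,-0.147,1, 0.047,-0.003,-0.007,0,0,-0.147,1, 0.047,0.004,-0.007,0,0,-0.147,1, 0.045,0.011,-0.007,0,0,-0.147,1]'
python3 - <<'E'
from h import *
plan((545,3,300),135,8,1)
E
```

```text
t: 0.98
position: [352.5, -252.2, 277.8]
orientation: [-0.003, 0.78, 0.625, 0.001]
ft_force: [0.3, -0.7, -0.8]
finger_gap: 1.0
az 77.42984780310383 
0.0364,0.0165,-0.0026,-0.0001,-0.0009,-0.1256,1
0.034,0.021,-0.0027,-0.0001,-0.0009,-0.1256,1
0.0311,0.0251,-0.0027,-0.0001,-0.0009,-0.1256,1
0.0277,0.0288,-0.0027,-0.0001,-0.0009,-0.1256,1
0.0239,0.032,-0.0027,-0.0001,-0.0009,-0.1256,1
0.0197,0.0348,-0.0028,-0.0001,-0.0009,-0.1256,1
0.0152,0.0369,-0.0028,-0.0001,-0.0009,-0.1256,1
0.0105,0.0386,-0.0028,-0.0001,-0.0009,-0.1256,1
```

```bash
python3 -m pendant '[0.036,0.017,-0.003,0,-0.001,-0.126,1, 0.034,0.021,-0.003,0,-0.001,-0.126,1, 0.031,0.025,-0.003,0,-0.001,-0.126,1, 0.028,0.029,-0.003,0,-0.001,-0.126,1, 0.024,0.032,-0.003,0,0,-0.126,1, 0.02,0.035,-0.003,0,0,-0.126,1, 0.015,0.037,-0.003,0,0,-0.126,1, 0.01,0.039,-0.003,0,0,-0.126,1]' && python3 -m pendant '[0,0,0,0,0,0,1]'
python3 - <<'E'
from h import *
cp=camera_params("wrist"); im=snapshot("wrist"); cv2.imwrite("pics/w1.png",im[:,:,::-1])
import pickle; pickle.dump(cp,open("w1.pkl","wb")); print(proj("wrist",[[570,-22,168],[509,36,202]],cp),az())
E
```

```text
t: 1.98
position: [546.8, 16.6, 301.2]
orientation: [-0.003, 0.364, 0.931, 0.0]
ft_force: [0.4, 0.1, -0.6]
finger_gap: 1.003
t: 2.1
position: [547.8, 18.6, 300.0]
orientation: [-0.004, 0.363, 0.932, -0.0]
ft_force: [0.1, -0.4, 0.3]
finger_gap: 1.003
[[301.9564784  284.5931615 ]
 [299.58485606 176.6990244 ]] 137.35501237911075
```

View pics/w1.png

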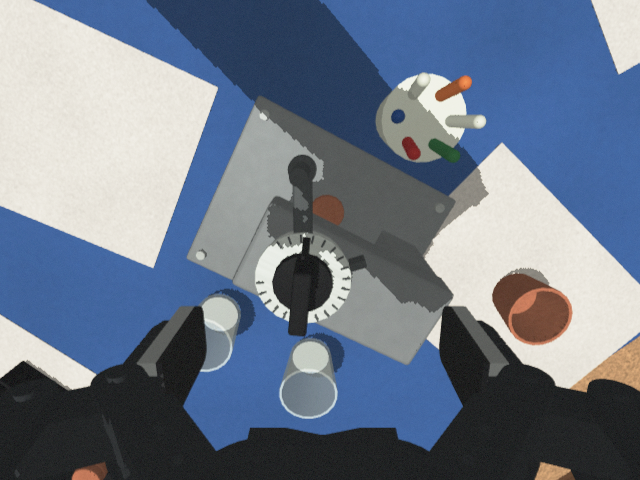

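The wrist view shows the dial centred at about (303,280), the post top at (302,165), the pointer up at (306,240) and the tab right at (357,263). I'll enlarge it.

```bash
python3 - <<'E'
import cv2
a=cv2.imread("pics/w1.png")[140:345,240:376]
cv2.imwrite("pics/w1c.png",cv2.resize(a,None,fx=2.9,fy=2.9,interpolation=2) if 0 else cv2.resize(a[85:],(790,int(790/136*120)),interpolation=2)[:600])
E
```

```text
(no output)
```

View pics/w1c.png

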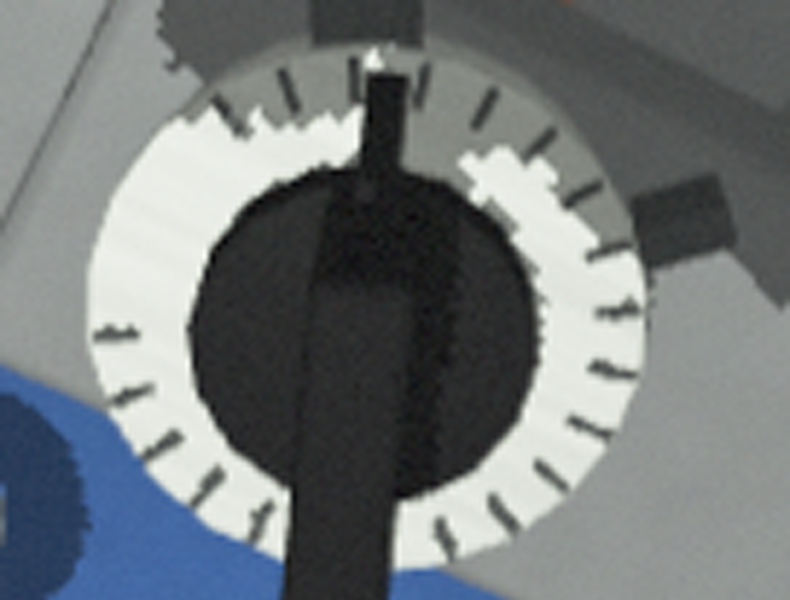

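```bash
python3 - <<'E'
from h import *
import pickle
cp=pickle.load(open("w1.pkl","rb"));g=lambda u,v:(240+u/5.809,225+v/5.809)
o=lambda uv,z:onz("wrist",uv,z,cp)
c=o(g(368,306),168); pt=o(g(392,75),174); tb=o(g(641,235),174); post=o((302,163),202)
# disc 44mm (z 178): edges 188..540, centre
print("c",c,"disc44",o(g(364,335),178))
for n,p in(("ptr",pt),("tab",tb),("post",post)): d=p-c; print(n,p,np.hypot(*d[:2]),np.degrees(np.arctan2(d[1],d[0])))
# bar top end corners z212 : far edge (313..412,287)
print("bar far end",o(g(363,287),212))
print(proj("wrist",[[*c[:2],168],[*c[:2],212]],cp))
E
```

```text
c [566.69876357 -17.4697594  168.        ] disc44 [566.53925825 -17.34917188 178.        ]
ptr [545.3645156    7.00008135 174.        ] 32.46418400150655 131.08383482533785
tab [581.00900164  15.55647592 174.        ] 35.99326510953896 66.57295852155772
post [504.07479702  42.64528942 202.        ] 86.80772017233899 136.1710243894239
bar far end [553.30076434  -2.73483106 212.        ]
[[303.34997418 277.6768807 ]
 [300.07979264 303.77350654]]
```

```bash
python3 - <<'E'
from h import *
print(observe()["position"])
plan((566.7,-17.5,222),131.5,6,.6)
E
```

```text
[547.10774821  17.66317048 300.23388999]
az 137.35501237911075 
-0.0065,-0.0021,0.013,-0.0006,-0.0011,0.017,0.6
-0.0065,-0.002,0.013,-0.0006,-0.0011,0.017,0.6
-0.0065,-0.0019,0.013,-0.0006,-0.0011,0.017,0.6
-0.0065,-0.0017,0.013,-0.0006,-0.0011,0.017,0.6
-0.0065,-0.0016,0.013,-0.0006,-0.0011,0.017,0.6
-0.0065,-0.0015,0.013,-0.0006,-0.0011,0.017,0.6
```

```bash
python3 -m pendant '[-0.0065,-0.002,0.013,-0.001,-0.001,0.017,0.6, -0.0065,-0.002,0.013,-0.001,-0.001,0.017,0.6, -0.0065,-0.002,0.013,-0.001,-0.001,0.017,0.6, -0.0065,-0.0017,0.013,0,-0.001,0.017,0.6, -0.0065,-0.0016,0.013,0,-0.001,0.017,0.6, -0.0065,-0.0015,0.013,0,-0.001,0.017,0.6, 0,0,0,0,0,0,0.6]'
python3 - <<'E'
from h import *
cp=camera_params("wrist"); im=snapshot("wrist"); cv2.imwrite("pics/w2.png",im[:,:,::-1])
import pickle; pickle.dump(cp,open("w2.pkl","wb")); print(az())
plan((566.7,-17.5,222),131.5,1,.6)
E
```

```text
t: 3.02
position: [566.0, -23.3, 215.3]
orientation: [-0.001, 0.417, 0.909, -0.001]
ft_force: [0.3, -0.1, 0.8]
finger_gap: 0.6
130.7370889177664
az 130.7370889177664 
0.0038,0.0041,-0.0059,-0.0013,-0.0005,-0.0133,0.6
```

View pics/w2.png

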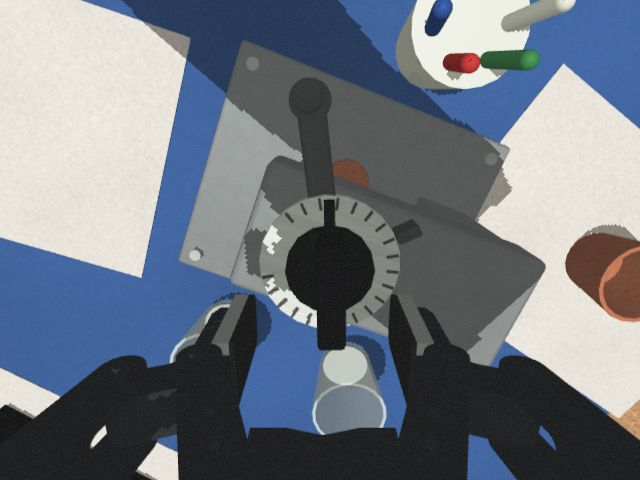

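This nearer view has the dial at about (330,262), the pointer tip at (329,201), the tab's inner end at (397,239) and the post top at (309,96). The jaws straddle the bar.

```bash
python3 - <<'E'
from h import *
import pickle
cp=pickle.load(open("w2.pkl","rb"))
o=lambda uv,z:onz("wrist",uv,z,cp)
c=o((330,261.5),168);print("c",c,"disc",o((330.5,269),178))
for n,p in(("ptr",o((329,201),174)),("tab",o((397,239),174)),("post",o((309,95),202))): d=p-c; print(n,p,np.hypot(*d[:2]),np.degrees(np.arctan2(d[1],d[0])))
C=[566.5,-18,0];t=np.linspace(0,2*np.pi,8,endpoint=False)
im=cv2.imread("pics/w2.png")
for r,z in((36,168),(22,178),(36,174)):
    t=np.linspace(0,2*np.pi,90)
    pts=proj("wrist",np.c_[C[0]+r*np.cos(t),C[1]+r*np.sin(t),0*t+z],cp)
    k=im[170:350,240:420] 
    if r==36 and z==168 : big=cv2.resize(k,None,fx=3.3,fy=3.3,interpolation=2)
    for p in pts: cv2.circle(big,tuple(int(v) for v in (p-[240,170]+.5)*3.3),1,(0,0,255) if z!=174 else (0,255,0),-1)
cv2.imwrite("pics/w2c.png",big)
E
```

```text
c [566.43439256 -17.35906619 168.        ] disc [566.61360884 -17.47138809 178.        ]
ptr [544.93161581   6.51931719 174.        ] 32.13326315328953 132.0034237189477
tab [581.78133349  13.79742405 174.        ] 34.73118886269881 63.77624705816864
post [509.5020031   35.49794438 202.        ] 77.68629567727031 137.12584140482815
```

View pics/w2c.png

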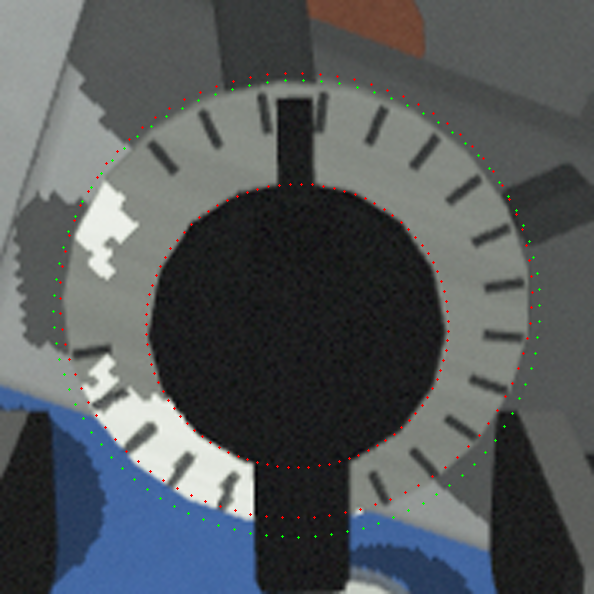

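The model ring overlay fits (centre ≈ 566.5, −17.7). The pointer is at about 132° and the tab about 64–66°. Now I'll descend and grip.

```bash
python3 -m pendant '[0.004,0.004,0,-0.001,0,-0.022,0.6, 0,0,0,0,0,0,0.6]'; python3 - <<'E'
from h import *
plan((566.5,-17.7,185),132,4,.6)
E
```

```text
t: 3.32
position: [566.8, -16.7, 217.2]
orientation: [0.0, 0.406, 0.914, 0.0]
ft_force: [-0.4, -0.1, -0.2]
finger_gap: 0.601
az 132.12840491771794 
-0.0001,-0.0002,0.0081,0.0002,0.0001,0.0006,0.6
-0.0001,-0.0002,0.0081,0.0002,0.0001,0.0006,0.6
-0.0001,-0.0002,0.0081,0.0002,0.0001,0.0006,0.6
-0.0001,-0.0002,0.0081,0.0002,0.0001,0.0006,0.6
```

```bash
python3 -m pendant '[0,0,0.008,0,0,0,0.6, 0,0,0.008,0,0,0,0.6, 0,0,0.008,0,0,0,0.6, 0,0,0.007,0,0,0,0.6, 0,0,0,0,0,0,0.6]';python3 - <<'E'
from h import *
plan((566.5,-17.7,185),132,1,.6)
E
```

```text
t: 3.95
position: [566.8, -16.2, 183.9]
orientation: [0.0, 0.405, 0.914, 0.0]
ft_force: [-0.3, -1.0, -0.1]
finger_gap: 0.594
az 132.1701787009493 
-0.0009,-0.0012,-0.0011,0.0008,0.0004,0.003,0.6
```

```bash
python3 -m pendant '[-0.001,-0.001,-0.001,0,0,0,0.4, 0,0,0,0,0,0,0.2, 0,0,0,0,0,0,0.1, 0,0,0,0,0,0,0.05, 0,0,0,0,0,0,0, 0,0,0,0,0,0,0]' 30;python3 - <<'E'
from h import *
s=observe();print(az(),s["ft_force"],s["torque"]); plan((566.5,-17.7,185),72,8,0)
E
```

```text
t: 4.7
position: [566.3, -18.4, 185.5]
orientation: [0.0, 0.406, 0.914, -0.0]
ft_force: [-2.0, -1.0, -0.4]
finger_gap: 0.133
132.11605941115812 [-1.97691318 -0.97569401 -0.44559178] [-0.16575739  0.27614809 -0.00254504]
az 132.11605941115812 
0,0.0001,0.0001,0,0.0001,0.1312,0
0.0001,0.0001,0.0001,0,0.0001,0.1312,0
0.0001,0.0001,0.0001,0,0.0001,0.1312,0
0.0001,0.0001,0.0001,0,0.0001,0.1312,0
0.0001,0,0.0001,0,0.0001,0.1312,0
0.0001,0,0.0001,0,0.0001,0.1312,0
0.0001,0,0.0001,0,0.0001,0.1312,0
0.0001,0,0.0001,0,0.0001,0.1312,0
```

Gripped: a gap of 0.133 × 85 is about 11 mm. Now I'll turn it clockwise about 56°.

```bash
python3 -m pendant '[0,0,0,0,0,0.13,0, 0,0,0,0,0,0.13,0, 0,0,0,0,0,0.13,0, 0,0,0,0,0,0.13,0, 0,0,0,0,0,0.13,0, 0,0,0,0,0,0.13,0, 0,0,0,0,0,0.13,0, 0,0,0,0,0,0,0]';python3 - <<'E'
from h import *
s=observe();print(az(),s["ft_force"],s["torque"])
cp=camera_params("wrist"); im=snapshot("wrist"); cv2.imwrite("pics/w3.png",im[:,:,::-1])
import pickle; pickle.dump(cp,open("w3.pkl","wb"))
E
```

```text
t: 5.7
position: [567.8, -18.0, 185.5]
orientation: [0.001, 0.775, 0.633, 0.001]
ft_force: [-1.2, -1.3, 1.1]
finger_gap: 0.135
78.47112796608772 [-1.19544019 -1.33941834  1.10706705] [-0.25987667  0.3601676  -0.09617695]
```

View pics/w3.png

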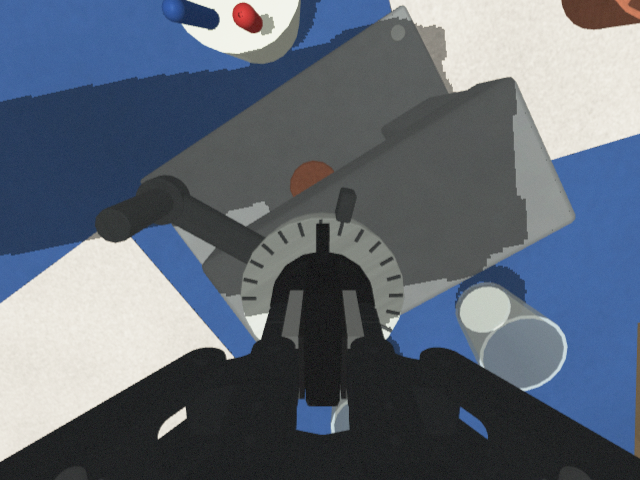

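```bash
python3 - <<'E'
from h import *
import pickle
cp=pickle.load(open("w3.pkl","rb")); C=np.array([566.5,-17.7,0]); im=cv2.imread("pics/w3.png")
o=lambda uv,z:onz("wrist",uv,z,cp)
for n,uv in(("ptr",(322,224)),("tab",(344,220)),("tabmid",(346,204))):
    d=o(uv,174)-C; print(n,np.hypot(*d[:2]),np.degrees(np.arctan2(d[1],d[0])))
k=6; x0,y0=280,175; big=cv2.resize(im[y0:y0+90,x0:x0+120],None,fx=k,fy=k,interpolation=2)
pol=lambda r,a,z:[C[0]+r*np.cos(a),C[1]+r*np.sin(a),z]
def poly(P,col):
    p=(proj("wrist",P,cp)-[x0,y0]+.5)*k; cv2.polylines(big,[p.astype(int).reshape(-1,1,2)],True,col,1)
t=np.linspace(0,2*np.pi,90); poly([pol(36,a,168) for a in t],(0,0,255))
for A,col in((66,(0,255,0)),(64,(0,255,255))):
    a=np.radians(A); e=np.array([np.cos(a),np.sin(a),0]); f=np.array([-e[1],e[0],0])
    poly([C+e*r+f*w+[0,0,174] for r,w in((36,-3),(48,-3),(48,3),(36,3))],col)
a=np.radians(78); poly([pol(20,a,174),pol(36,a,174)],(255,0,255))
cv2.imwrite("pics/w3c.png",big)
E
```

```text
ptr 33.252457711571886 76.15880978952315
tab 36.268619422074075 62.37644487982984
tabmid 42.666842300116116 63.88885427456734
```

View pics/w3c.png

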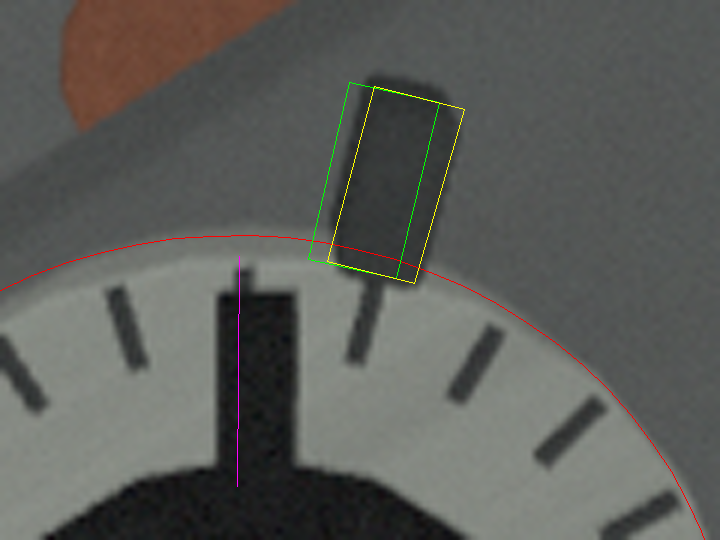

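```bash
python3 -m pendant '[0,0.001,0,0,0,0.11,0, 0,0,0,0,0,0.11,0, 0,0,0,0,0,0,0, 0,0,0,0,0,0,0]';python3 - <<'E'
from h import *
s=observe();print(az(),s["ft_force"],s["torque"])
cp=camera_params("wrist"); im=snapshot("wrist"); cv2.imwrite("pics/w4.png",im[:,:,::-1])
import pickle; pickle.dump(cp,open("w4.pkl","wb"))
k=6; x0,y0=265,175; cv2.imwrite("pics/w4c.png",cv2.resize(im[y0:y0+95,x0:x0+130,::-1],None,fx=k,fy=k,interpolation=2))
E
```

```text
t: 6.25
position: [568.1, -18.1, 185.5]
orientation: [0.001, 0.837, 0.548, 0.001]
ft_force: [-1.2, -1.0, -1.4]
finger_gap: 0.135
66.40701763813202 [-1.19018435 -1.01746866 -1.36258264] [-0.23446498  0.16260845 -0.09124158]
```

View pics/w4c.png

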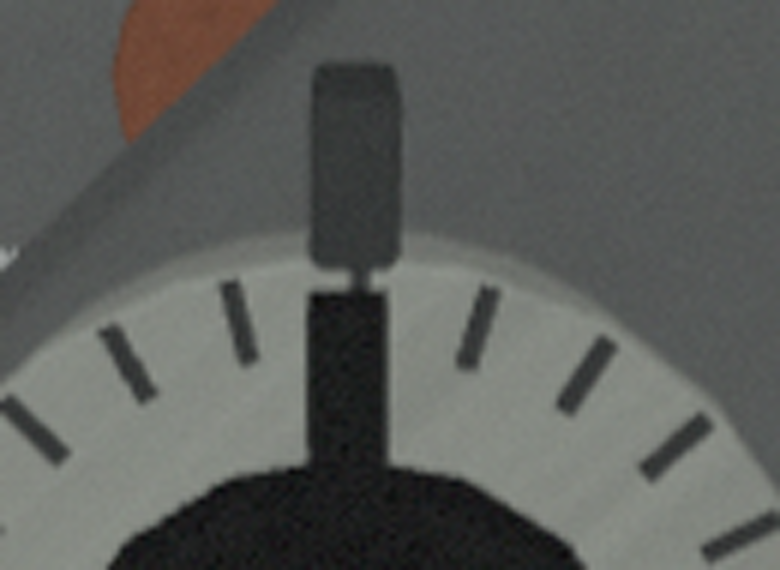

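Pointer tip at x = 347 and tab inner end at x ≈ 357 in the crop, so the pointer is about 0.6 mm (1°) short. I'll add a small nudge.

```bash
python3 -m pendant '[0,0,0,0,0,0.022,0, 0,0,0,0,0,0,0, 0,0,0,0,0,0,0]';python3 - <<'E'
from h import *
s=observe();print(az(),s["torque"])
im=snapshot("wrist"); cv2.imwrite("pics/w5.png",im[:,:,::-1])
g=cv2.cvtColor(im,cv2.COLOR_RGB2GRAY).astype(float)
for y in (228,232,236): # pointer rows: dark centroid
    r=g[y,300:345]; w=(r<70); x=np.where(w)[0]+300; print("ptr",y,x.min(),x.max(),x.mean())
for y in (205,210,216): print("tab",y,g[y,305:345].astype(int))
E
```

```text
t: 6.68
position: [568.1, -18.1, 185.5]
orientation: [0.001, 0.842, 0.539, 0.001]
ft_force: [-0.4, -1.7, -0.8]
finger_gap: 0.136
65.19206215794765 [-0.27104986  0.1399545  -0.06653322]
ptr 228 302 344 323.3333333333333
ptr 232 303 343 322.3157894736842
ptr 236 316 328 322.0
tab 205 [87 87 88 86 86 85 88 87 84 69 54 56 55 54 56 56 58 57 55 57 54 52 53 54
 64 86 85 89 87 86 85 84 83 87 85 87 86 88 86 86]
tab 210 [86 88 87 88 85 87 86 87 82 65 56 51 55 59 56 58 56 56 54 56 53 52 56 51
 63 86 89 86 85 86 87 83 85 86 83 85 86 87 85 87]
tab 216 [111 116 113 113 113 114 112 113 111  78  52  56  55  55  57  57  55  57
  53  56  58  55  59  54  74 109 111 114 110 114 112 113 111 112 114 112
 109 109 108 106]
```

Pointer centre at 322.0 px against tab centre at 321.5 px, so they're aligned. I'll release and lift.

```bash
python3 -m pendant '[0,0,0,0,0,0,0.2, 0,0,0,0,0,0,0.4, 0,0,0,0,0,0,0.5, 0,0,-0.012,0,0,0,0.5, 0,0,-0.015,0,0,0,0.5, 0,0,-0.015,0,0,0,0.5, 0,0,-0.008,0,0,0,0.5]';python3 - <<'E'
from h import *
a=np.radians(136.5)
cp=camera_params("wrist"); im=snapshot("wrist"); cv2.imwrite("pics/w6.png",im[:,:,::-1])
import pickle; pickle.dump(cp,open("w6.pkl","wb"))
plan((566.5+80*np.cos(a),-17.7+80*np.sin(a),232),136.5,10,.4)
E
```

```text
t: 7.6
position: [568.5, -17.6, 240.1]
orientation: [0.001, 0.842, 0.539, 0.002]
ft_force: [-0.2, -0.3, -0.6]
finger_gap: 0.499
az 65.23900755719964 
0.0025,-0.0078,0.0009,0.0006,0.0001,-0.1244,0.4
0.0034,-0.0074,0.0009,0.0006,0.0001,-0.1244,0.4
0.0043,-0.0069,0.0009,0.0006,0.0001,-0.1244,0.4
0.0051,-0.0063,0.0009,0.0006,0.0001,-0.1244,0.4
0.0059,-0.0056,0.0009,0.0006,0.0001,-0.1244,0.4
0.0065,-0.0049,0.0009,0.0006,0.0001,-0.1244,0.4
0.0071,-0.004,0.0009,0.0006,0.0001,-0.1244,0.4
0.0075,-0.0031,0.0009,0.0006,0.0001,-0.1244,0.4
0.0079,-0.0022,0.0009,0.0006,0.0001,-0.1244,0.4
0.0081,-0.0012,0.0009,0.0006,0.0001,-0.1244,0.4
```

View pics/w6.png

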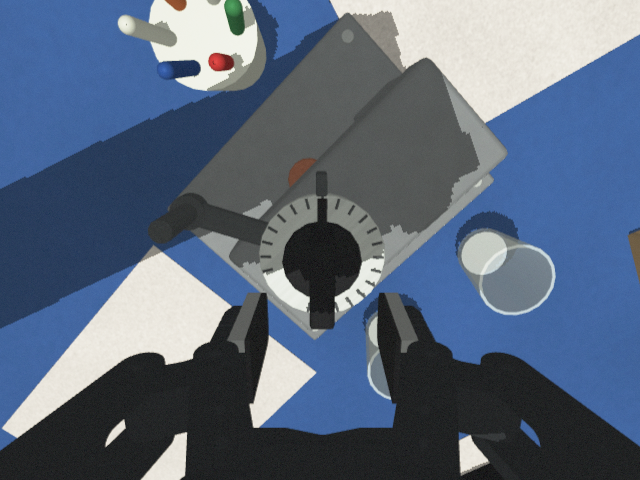

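The pointer (x ≈ 322) still lines up with the tab (x ≈ 321) after release. The post top is at (161,231). Ten views used so far.

```bash
python3 - <<'E'
from h import *
import pickle
cp=pickle.load(open("w6.pkl","rb"));C=np.array([566.5,-17.7,0])
for uv,z in(((161,231),202),((322,246),178)):
    p=onz("wrist",uv,z,cp);d=p-C;print(p,np.hypot(*d[:2]),np.degrees(np.arctan2(d[1],d[0])))
E
python3 -m pendant '[0.003,-0.008,0,0,0,-0.124,0.4, 0.003,-0.0075,0,0,0,-0.124,0.4, 0.004,-0.007,0,0,0,-0.124,0.4, 0.005,-0.0065,0,0,0,-0.124,0.4, 0.006,-0.0055,0,0,0,-0.124,0.4, 0.0065,-0.005,0,0,0,-0.124,0.4, 0.007,-0.004,0,0,0,-0.124,0.4, 0.0075,-0.003,0,0,0,-0.124,0.4]'
python3 -m pendant '[0.006,0,0,0,0,-0.124,0.4, 0,0,0,0,0,0,0.4]'
python3 - <<'E'
from h import *
a=np.radians(136.5)
plan((566.5+80*np.cos(a),-17.7+80*np.sin(a),225),136.5,2,.4)
E
```

```text
[509.82453989  34.96777003 202.        ] 77.36925603035652 137.0990872894665
[571.91641444 -10.29839166 178.        ] 9.171769263610798 53.80375035625691
t: 8.65
position: [518.6, 26.5, 240.5]
orientation: [0.002, 0.471, 0.882, 0.001]
ft_force: [-0.1, -1.0, -0.1]
finger_gap: 0.397
t: 8.9
position: [514.8, 31.9, 240.6]
orientation: [0.002, 0.413, 0.911, 0.001]
ft_force: [-0.4, -0.4, -0.1]
finger_gap: 0.403
az 131.18538664217894 
0.0042,-0.0006,0.0078,0.0015,0.0014,-0.0464,0.4
0.0042,-0.0004,0.0078,0.0015,0.0014,-0.0464,0.4
```

```bash
python3 -m pendant '[0.004,0,0.008,0.001,0.001,-0.05,0.4, 0.004,0,0.008,0.001,0.001,-0.05,0.4, 0,0,0,0,0,0,0.4]'
python3 - <<'E'
from h import *
a=np.radians(137);s=observe();print(s["position"])
plan((566.5+80*np.cos(a),-17.7+80*np.sin(a),173),137,6,.4)
im=snapshot("wrist"); cv2.imwrite("pics/w7.png",im[:,:,::-1])
E
```

```text
t: 9.28
position: [509.8, 37.4, 224.2]
orientation: [0.001, 0.37, 0.929, 0.0]
ft_force: [0.1, 0.2, 0.6]
finger_gap: 0.402
[509.77842021  37.40108865 224.19506581]
az 136.51457219628028 
0.0002,-0.0003,0.0085,0.0001,0.0002,-0.0014,0.4
0.0002,-0.0003,0.0085,0.0001,0.0002,-0.0014,0.4
0.0002,-0.0003,0.0085,0.0001,0.0002,-0.0014,0.4
0.0002,-0.0003,0.0085,0.0001,0.0002,-0.0014,0.4
0.0002,-0.0003,0.0085,0.0001,0.0002,-0.0014,0.4
0.0002,-0.0003,0.0085,0.0001,0.0002,-0.0014,0.4
```

View pics/w7.png

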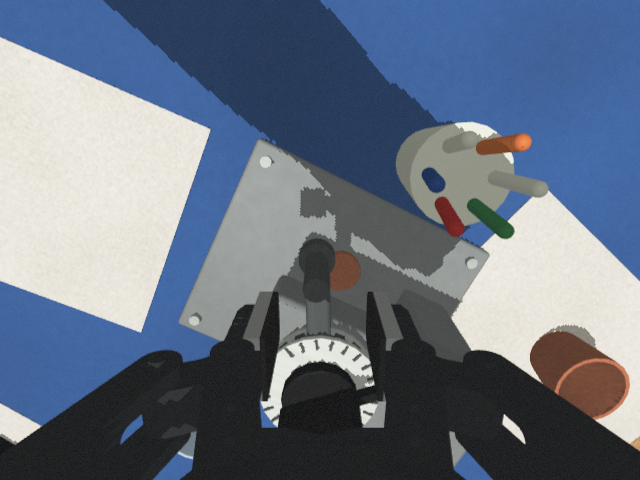

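The pin (top at (316,290)) sits between the jaws, centred within about 2 mm. Descending now.

```bash
python3 -m pendant '[0,0,0.009,0,0,0,0.4, 0,0,0.009,0,0,0,0.4, 0,0,0.009,0,0,0,0.4, 0,0,0.009,0,0,0,0.4, 0,0,0.009,0,0,0,0.4, 0,0,0.005,0,0,0,0.25, 0,0,0,0,0,0,0.25]'
python3 - <<'E'
from h import *
a=np.radians(137);s=observe();print(s["torque"])
plan((566.5+80*np.cos(a),-17.7+80*np.sin(a),173),137,1,.25)
E
```

```text
t: 10.2
position: [510.2, 36.9, 170.8]
orientation: [0.001, 0.373, 0.928, 0.0]
ft_force: [-0.5, -0.9, -0.6]
finger_gap: 0.249
[ 0.06435527 -0.01708348  0.01737828]
az 136.23910500906365 
0.0016,-0.0016,-0.0022,0.0007,0.0013,-0.0133,0.25
```

```bash
cat > g.py <<'E'
# guard: print clockwise force on the post, stop the chain if above the limit
from h import *
import sys
s=observe(); d=s["position"]-[566.5,-17.7,0]; a=np.arctan2(d[1],d[0]); cw=np.array([np.sin(a),-np.cos(a),0])
f=-s["ft_force"]@cw; print(f"t{s['t']:.2f} r{np.hypot(*d[:2]):.1f} th{np.degrees(a):.2f} az{az(s):.1f} z{s['position'][2]:.1f} Fcw{f:.1f} Frad{s['ft_force']@[np.cos(a),np.sin(a),0]:.1f} Tz{s['torque'][2]:.2f}")
sys.exit(f>float(sys.argv[1]))
E
python3 -m pendant '[0.0015,0.003,-0.001,0,0,0,0.25, 0,0.004,0,0,0,0.05,0.25, 0,0.004,0,0,0,0.05,0.25, 0,0.004,0,0,0,0.05,0.25, 0,0.004,0,0,0,0.05,0.25, 0,0.004,0,0,0,0.05,0.25]' >/dev/null; python3 g.py 4 && python3 -m pendant '[0,0.004,0,0,0,0.05,0.25]' >/dev/null; python3 g.py 4 && python3 -m pendant '[0,0.004,0,0,0,0.05,0.25]' >/dev/null; python3 g.py 4
```

```text
t10.95 r81.5 th118.47 az121.5 z174.2 Fcw0.8 Frad-0.0 Tz0.05
t10.95 r81.5 th118.47 az121.5 z174.2 Fcw0.8 Frad-0.0 Tz0.05
t10.95 r81.5 th118.47 az121.5 z174.2 Fcw0.8 Frad-0.0 Tz0.05False
False
False
```

```bash
sed -i 's/sys.exit(f>/sys.exit(int(f>/; s/argv\[1\]))/argv[1])))/' g.py; tail -1 g.py
P="python3 -m pendant"; G="python3 g.py 3.5"
python3 -m pendant '[-0.0005,0.004,0,0,0,0.045,0.25]' >/dev/null; $G && python3 -m pendant '[-0.0005,0.004,0,0,0,0.045,0.25]' >/dev/null && $G && python3 -m pendant '[-0.0005,0.003,0,0,0,0.04,0.25]' >/dev/null && $G && python3 -m pendant '[-0.0005,0.003,0,0,0,0.04,0.25]' >/dev/null && $G && python3 -m pendant '[-0.0003,0.003,0,0,0,0.04,0.25]' >/dev/null && $G && python3 -m pendant '[-0.0003,0.003,0,0,0,0.04,0.25]' >/dev/null && $G && python3 -m pendant '[-0.0003,0.003,0,0,0,0.04,0.25]' >/dev/null && $G && python3 -m pendant '[-0.0003,0.003,0,0,0,0.04,0.25]' >/dev/null && $G
```

```text
sys.exit(int(f>float(sys.argv[1])))
t11.07 r81.5 th115.40 az118.8 z174.6 Fcw-0.2 Frad-0.9 Tz0.01
t11.20 r81.5 th112.37 az116.1 z175.0 Fcw0.9 Frad-0.3 Tz0.06
t11.32 r81.4 th110.00 az113.8 z175.3 Fcw0.7 Frad0.1 Tz-0.05
t11.45 r81.4 th107.70 az111.4 z175.7 Fcw0.2 Frad0.7 Tz-0.04
t11.57 r81.5 th105.39 az109.0 z176.0 Fcw0.1 Frad-0.6 Tz-0.02
t11.70 r81.6 th103.09 az106.7 z176.4 Fcw0.9 Frad-0.5 Tz0.03
t11.82 r81.7 th100.80 az104.3 z176.8 Fcw0.7 Frad-0.6 Tz-0.01
t11.95 r81.8 th98.53 az101.9 z177.1 Fcw0.1 Frad-1.2 Tz-0.02
```

```bash
G="python3 g.py 3.5"
python3 -m pendant '[-0.0008,0.003,0.001,0,0,0.042,0.25]' >/dev/null; $G && python3 -m pendant '[-0.0008,0.003,0.001,0,0,0.042,0.25]' >/dev/null && $G && python3 -m pendant '[-0.0008,0.003,0.001,0,0,0.042,0.25]' >/dev/null && $G && python3 -m pendant '[-0.0008,0.003,0.001,0,0,0.042,0.25]' >/dev/null && $G && python3 -m pendant '[-0.0006,0.003,0.001,0,0,0.042,0.25]' >/dev/null && $G && python3 -m pendant '[-0.0006,0.003,0.001,0,0,0.042,0.25]' >/dev/null && $G && python3 -m pendant '[-0.0006,0.003,0.001,0,0,0.042,0.25]' >/dev/null && $G && python3 -m pendant '[-0.0006,0.003,0.0005,0,0,0.042,0.25]' >/dev/null && $G
python3 - <<'E'
from h import *
im=snapshot("wrist"); cv2.imwrite("pics/w8.png",im[:,:,::-1])
E
```

```text
t12.07 r81.5 th96.18 az99.5 z176.6 Fcw0.1 Frad1.3 Tz-0.03
t12.20 r81.2 th93.82 az97.0 z176.1 Fcw0.2 Frad0.3 Tz-0.06
t12.32 r80.9 th91.46 az94.5 z175.6 Fcw0.8 Frad0.8 Tz-0.00
t12.45 r80.6 th89.13 az92.0 z175.0 Fcw1.0 Frad-0.6 Tz0.02
t12.57 r80.5 th86.77 az89.5 z174.6 Fcw0.7 Frad0.7 Tz0.03
t12.70 r80.4 th84.44 az87.1 z174.1 Fcw0.3 Frad0.7 Tz0.01
t12.82 r80.3 th82.11 az84.6 z173.5 Fcw1.5 Frad0.2 Tz0.02
t12.95 r80.3 th79.81 az82.1 z173.5 Fcw0.3 Frad0.0 Tz-0.02
```

View pics/w8.png

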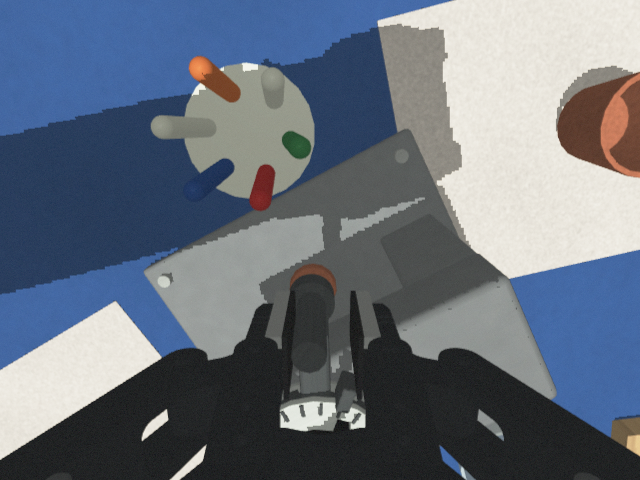

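The pin is between the pads, pushed by the left one, with no bystander contact. That's view 12, so from here I work from force and pose. Continuing.

```bash
G="python3 g.py 3"
python3 -m pendant '[-0.0006,0.003,0,0,0,0.042,0.25]' >/dev/null; $G && python3 -m pendant '[-0.0006,0.003,0,0,0,0.042,0.25]' >/dev/null && $G && python3 -m pendant '[-0.0006,0.0025,0,0,0,0.036,0.25]' >/dev/null && $G && python3 -m pendant '[-0.0006,0.0025,0,0,0,0.036,0.25]' >/dev/null && $G && python3 -m pendant '[-0.0006,0.0025,0,0,0,0.036,0.25]' >/dev/null && $G && python3 -m pendant '[-0.0006,0.0025,0,0,0,0.036,0.25]' >/dev/null && $G && python3 -m pendant '[-0.0006,0.0025,0,0,0,0.036,0.25]' >/dev/null && $G && python3 -m pendant '[-0.0006,0.0025,0,0,0,0.036,0.25]' >/dev/null && $G
```

```text
t13.12 r80.1 th77.44 az79.6 z173.7 Fcw0.4 Frad-0.2 Tz0.03
t13.25 r79.9 th75.22 az77.1 z174.0 Fcw1.7 Frad-0.3 Tz-0.04
t13.38 r79.6 th73.37 az75.0 z174.2 Fcw1.2 Frad0.3 Tz0.01
t13.50 r79.3 th71.49 az72.9 z174.3 Fcw0.7 Frad0.4 Tz-0.01
t13.62 r78.9 th69.58 az70.7 z174.4 Fcw-0.3 Frad0.6 Tz-0.01
t13.75 r78.4 th67.62 az68.5 z174.5 Fcw0.7 Frad1.6 Tz0.05
t13.88 r77.9 th65.64 az66.3 z174.6 Fcw0.2 Frad0.7 Tz-0.02
t14.00 r77.3 th63.62 az64.1 z174.6 Fcw0.2 Frad-0.1 Tz-0.04
```

```bash
G="python3 g.py 3"
python3 -m pendant '[0.001,0.0022,0,0,0,0.03,0.25]' >/dev/null; $G && python3 -m pendant '[0.001,0.0022,0,0,0,0.03,0.25]' >/dev/null && $G && python3 -m pendant '[0.0005,0.0022,0,0,0,0.03,0.25]' >/dev/null && $G && python3 -m pendant '[0,0.0022,0,0,0,0.03,0.25]' >/dev/null && $G && python3 -m pendant '[0,0.0022,0,0,0,0.03,0.25]' >/dev/null && $G && python3 -m pendant '[0,0.0022,0,0,0,0.03,0.25]' >/dev/null && $G && python3 -m pendant '[0,0.0022,0,0,0,0.03,0.25]' >/dev/null && $G && python3 -m pendant '[0,0.0022,0,0,0,0.03,0.25]' >/dev/null && $G
```

```text
t14.12 r78.1 th61.99 az62.2 z174.6 Fcw5.0 Frad-2.8 Tz0.01
```

The force has jumped, so this is the seat. I'll read it again with a hold, then make small steps.

```bash
python3 -m pendant '[0,0,0,0,0,0,0.25]' >/dev/null; python3 g.py 8 && python3 -m pendant '[0,0.0005,0,0,0,0.003,0.25]' >/dev/null && python3 g.py 8 && python3 -m pendant '[0,0.0005,0,0,0,0.003,0.25]' >/dev/null && python3 g.py 8
```

```text
t14.25 r78.0 th62.16 az62.2 z174.5 Fcw3.8 Frad0.4 Tz0.01
t14.38 r78.0 th62.04 az62.0 z174.6 Fcw4.8 Frad-1.4 Tz0.06
t14.50 r78.0 th61.98 az61.9 z174.5 Fcw5.6 Frad-1.2 Tz-0.02
```

```bash
python3 -m pendant '[0.0003,0.001,0,0,0,0.006,0.25]' >/dev/null; python3 g.py 9.5 && python3 -m pendant '[0.0003,0.001,0,0,0,0.006,0.25]' >/dev/null && python3 g.py 9.5 && python3 -m pendant '[0.0003,0.001,0,0,0,0.006,0.25]' >/dev/null && python3 g.py 9.5 && python3 -m pendant '[0.0003,0.001,0,0,0,0.006,0.25]' >/dev/null && python3 g.py 9.5
```

```text
t14.62 r78.1 th61.70 az61.5 z174.5 Fcw7.1 Frad-1.7 Tz0.05
t14.75 r78.0 th61.52 az61.2 z174.4 Fcw6.9 Frad-3.1 Tz0.01
t14.88 r78.0 th61.40 az60.9 z174.4 Fcw7.8 Frad-3.1 Tz0.10
t15.00 r78.0 th61.30 az60.5 z174.4 Fcw9.5 Frad-2.7 Tz0.01
```

```bash
python3 -m pendant '[0.0003,0.0014,0,0,0,0.006,0.25]' >/dev/null; python3 g.py 11.5 && python3 -m pendant '[0.0003,0.0014,0,0,0,0.006,0.25]' >/dev/null && python3 g.py 11.5 && python3 -m pendant '[0.0003,0.0014,0,0,0,0.006,0.25]' >/dev/null && python3 g.py 11.5 && python3 -m pendant '[0.0003,0.0014,0,0,0,0.006,0.25]' >/dev/null && python3 g.py 11.5
```

```text
t15.12 r77.9 th60.99 az60.2 z174.4 Fcw8.4 Frad-2.2 Tz0.07
t15.25 r77.9 th60.80 az59.9 z174.3 Fcw10.2 Frad-2.3 Tz0.03
t15.38 r77.9 th60.61 az59.5 z174.3 Fcw9.8 Frad-3.2 Tz0.06
t15.50 r77.9 th60.55 az59.2 z174.3 Fcw10.5 Frad-3.4 Tz0.04
```

```bash
python3 -m pendant '[0.0003,0.0018,0,0,0,0.004,0.25]' >/dev/null; python3 g.py 11.8 && python3 -m pendant '[0.0003,0.0018,0,0,0,0.004,0.25]' >/dev/null && python3 g.py 11.8 && python3 -m pendant '[0.0003,0.0018,0,0,0,0.004,0.25]' >/dev/null && python3 g.py 11.8
```

```text
t15.62 r77.8 th60.24 az59.0 z174.3 Fcw11.3 Frad-3.0 Tz0.03
t15.75 r77.8 th60.04 az58.8 z174.2 Fcw11.3 Frad-3.5 Tz0.07
t15.88 r77.8 th59.90 az58.6 z174.2 Fcw13.2 Frad-3.2 Tz-0.02
```

That gives 12–13 N at the post, in the target band. I'll back off to mid-gap and check the force.

```bash
python3 -m pendant '[0,-0.002,0,0,0,0,0.25, 0,-0.0015,0,0,0,0,0.3]' >/dev/null; python3 g.py 20; python3 -m pendant '[0,0,0,0,0,0,0.4, 0,0,0,0,0,0,0.4]' ; python3 g.py 20
```

```text
t16.12 r78.1 th62.19 az58.6 z174.3 Fcw-0.3 Frad-0.4 Tz-0.06
t: 16.38
position: [603.5, 51.3, 174.4]
orientation: [-0.006, 0.872, 0.49, -0.005]
ft_force: [0.0, 0.6, 0.5]
finger_gap: 0.4
t16.38 r78.3 th61.81 az58.6 z174.4 Fcw0.2 Frad0.5 Tz-0.01
```

```bash
python3 -m pendant '[0,0,-0.01,0,0,0,0.4, 0,0,-0.015,0,0,0,0.4, 0,0,-0.02,0,0,0,0.4, 0,0,-0.02,0,0,0,0.4, 0,0,-0.02,0,0,0,0.4, -0.02,0,-0.02,0,0,0,0.4, -0.03,0,-0.01,0,0,0.05,0.4, -0.03,0,0,0,0,0,0.4]'; python3 -m pendant '[0,0,0,0,0,0,0.4]'
python3 - <<'E'
from h import *
cp=camera_params("wrist"); im=snapshot("wrist"); cv2.imwrite("pics/w9.png",im[:,:,::-1])
C=np.array([566.5,-17.7,0]); pol=lambda r,a,z:C+[r*np.cos(np.radians(a)),r*np.sin(np.radians(a)),z]
print(az(),proj("wrist",[pol(0,0,168),pol(36,65,174),pol(80,63,202)],cp).round(0))
g=cv2.cvtColor(im,cv2.COLOR_RGB2GRAY)
u,v=proj("wrist",[pol(30,65,172)],cp)[0].astype(int); u2,v2=proj("wrist",[pol(43,65,174)],cp)[0].astype(int)
print((u,v),g[v,u-20:u+21]); print((u2,v2),g[v2,u2-20:u2+21])
for n in("scene","side"): cv2.imwrite(f"pics/{n}9.png",snapshot(n)[:,:,::-1])
E
```

```text
t: 17.38
position: [562.6, -17.4, 300.9]
orientation: [-0.004, 0.884, 0.468, -0.002]
ft_force: [0.4, 0.4, 0.5]
finger_gap: 0.402
t: 17.5
position: [562.1, -18.6, 302.9]
orientation: [-0.004, 0.884, 0.467, -0.001]
ft_force: [0.3, 0.5, -0.2]
finger_gap: 0.4
55.72831717672446 [[328. 222.]
 [320. 173.]
 [312. 103.]]
(np.int64(321), np.int64(181)) [ 97 119 137 137 139 137 139 136 137 136 103  62  95 140 139 136 140 139
 130  27  29  30  32  27  33  27  64 136 134 135 135 135 134 119  57  74
 133 137 137 139 141]
(np.int64(318), np.int64(162)) [89 76 79 85 85 83 80 82 80 78 77 84 83 74 55 57 58 57 50 55 58 58 56 59
 53 57 54 55 60 59 59 58 57 63 88 90 89 88 90 89 86]
```

```bash
python3 -c "
from cell import *
print(finish_job())"
```

```text
the job is handed in; nothing more can be done
None
```

I set the knob to the tab, then tightened the lock ring to about 12–13 N along the arc at the post. I then let go, lifted clear and handed the job in at about 17.5 s.

- **Knob:** I turned it about 67° clockwise. While gripped, the pointer centre was at 322.0 px and the tab centre at 321.5 px. After release the view still showed them lined up, about 322 against 321.
- **Lock ring:** I pushed the post clockwise through roughly 1.25 rad of slack at 0–2 N. It met its seat at about 6 N, then wound on about 2° more. The last force reading was 13.2 N and the two before it were 11.3 N, with about ±0.7 N of noise. After I backed off, the force on the gripper was zero.
- **Last check:** In the final wrist picture, read by pixel values, the pointer sat midway between its neighbouring ticks (323.6 px against 323.9 px). That matches where it was set. I could not compare it directly with the tab there, because the lever bar now lies behind the tab and both are dark.
- **Not checked:** The final picture could not be viewed because the 12-picture limit was reached. I did not re-measure the spring-back (the nip). I also did not compare the bystanders' positions before and after; no unexpected contact force showed at any reading.

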